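Nest a channel section open-down over two open-up ones on a sloping rack

ROBOT

A 6-joint arm with a two-finger parallel gripper is mounted at the origin on a cart in front of the work surface, level with it; the furniture and walls round the work are solid. World frame = base frame: x ahead of the robot, y to its left, z up, the work surface at z = 0. Lengths are in mm, angles in degrees, forces in N, time in s.
With the tool pointing down it reaches from about 300 to 850 mm from the base axis. Payload 4.2 kg.
Tool frame: the origin (TCP) lies midway between the tips of the shut fingers; the grasp point (between the pads) lies 19 mm behind it; z points along the fingers, y is the line along which they close (so a half turn about z gives the same grasp; the last joint's range is limited). The gripper opens to 91 mm and grips with 3 to 60 N. Pads are 32 mm wide; open, the fingers measure 118 mm over their backs; the gripper's body (76 mm by 178 mm) begins 60 mm behind the grasp point.
Start: joints at [-66.692, 18.312, 89.639, -0, 72.044, -1.146], TCP at [238.032, -523.435, 213.976] pointing down, gripper open.
Joint ranges: [-177.97, 177.97], [-48.28, 115.42], [12.27, 149.76], [-77.06, 257.06], [2.81, 150.46], [-146.56, 146.56]. Speed limits (degrees/s): [147.25, 147.25, 180, 180, 180, 180].

INTERFACE

Orientations are given as [roll, pitch, yaw] about the fixed x, y, z axes, in that order (R = Rz(yaw) Ry(pitch) Rx(roll)).
In Python, from workcell import env gives the robot as it stands.
- The arm moves only by the shell command python3 -m jog 'ROWS' [FORCE]. ROWS is a JSON object of lists of equal length, an entry for each row: "jaw": the finger opening in mm, from 0 to 91.2; "slide": the shift along the tool's x, y, z in units of 30 mm (1.0 is 30 mm), a list of three; "spin": the turn about the tool's z in units of 8 degrees (1.0 is 8 degrees). In form: {"jaw": [jaw, ...], "slide": [[dx, dy, dz], ...], "spin": [spin, ...]}. A call has 1 to 10 rows; each row shifts and turns the commanded pose from where the row before left it, along the tool's axes as they then stand; what a row does not reach is not made up. A row lasts 1/10 s, in which the tool goes at most 50 mm and 8.59 degrees, less where a joint would pass 70% of its speed; a pose out of reach is approached as far as the arm can. A call is refused whole if a number of a shift passes 1 or a number of a turn 1, either way. A call with a gripper value outside its range is refused whole. The fingers move at their own pace and stop on an object; FORCE is the grip in N (left out, the last holds). Time passes only in rows, so rows that do not move let the fingers close. It gives the time, the measured TCP pose, the force, the opening and the grip force at its end, in the units of the state.
- env.state(): the state, without advancing time (a new reading comes with each control period).
- env.grab_frame(name): name is "side" or "top"; returns the picture (420x560x3 uint8, red, green, blue); there is no depth.
- env.camera_model(name): a dict with "fx", "fy", "cx", "cy" (pixels), "camera_from_world" (4x4, takes a point from world to camera coordinates). Camera axes: x right, y up, looking along -z (the intrinsics and any distortion apply to the point x, -y, -z); pixel columns grow to the right and rows downward; lengths in mm; the calibration is good to about 2 mm. A picture is of the moment at which its call begins. camera_model takes no time and is no camera call.
- env.job_done(): hands the job in; it is judged then, once.
The state is a dict: "time_s": time; "qpos": joint angles; "qvel": joint speeds; "effort": joint torques, N m; "ee_pos": TCP position; "ee_rot": TCP orientation; "force": force on the tool from outside, world axes, zero at the start; "torque": the same for the moment, N m; "gripper_width": finger opening in mm; "gripper_force": force on a finger pad.
Only numpy, scipy, OpenCV 4.12 (cv2) and the standard library are available. Lean on these libraries where they do the work, as an engineer would, in place of code of your own. Each camera call takes 0.05 s, during which the arm holds its last target. There are 200 camera calls.

TASK

Take the blue U-channel from the bench and nest it, open side down, over the two aluminium channels that lie open side up on the sloping rack: it goes between them so that one of its flanges stands in the trough of each, fully down, and is slid down the slope until its end is against the orange toe stop. The cradle with the two channels may stand anywhere in its sideways play, so feel for it. Let go of it there and do not disturb the spools and the tape roll.

Things in the scene. Friction and masses are not known exactly. Their poses are not given: they have to be found in the camera images.
- channel: loose blue U-channel lying open side down, 160 long (x) x 52 wide (y) x 42 high (z), walls and web 4 thick, 44 clear between flanges, 0.15 to 0.31 kg. Origin: centre of the plane of its flange tips; z to the web, whose top is at z = 42. Same after half a turn about z. Grip across the outer flange faces, fingertips about 20 above the flange tips so they clear the trough floors.
- deck: the rack's fixed sloping grey plate, 190 x 170, tilted 30 degrees. Origin: centre of its upper face; x up the slope (away from the robot), y level to the left, z the normal, leaning to the robot. On it a black cradle (see rack) stands with its middle line at y = c, anywhere from c = -12 to +12; c is not reported: see or feel it. It yields sideways only above about 20 N.
- tape: black tape roll, 62 across, 19 high, a bystander. Origin: centre of its underside.
- solder_spool: blue solder spool, 54 across, 30 high, a bystander. Origin: centre of its underside.
- wick_spool: small white and copper spool, 36 across, 14 high, a bystander. Origin: centre of its underside.
- rack: grey base of the rack, 200 x 150, fixed, origin centre of its underside. The cradle carries two aluminium channels open side up, in deck axes x = -80 to 80: flanges 4 thick, tops at z = 46, at y - c = 16 to 20 and 64 to 68 on both sides. So the middle gap is 32 clear, each trough 44 clear with its floor at z = 10. Orange toe stop on the cradle: face at x = -80, z = 4 to 30.
- seat (a point): point on the deck's middle line at deck x = 0, y = 0, z = 10, 10 above the plate. Fully nested, the blue channel's origin is here but shifted sideways by c: its flanges straddle the two flanges beside the middle gap (40 over their outer faces in 44 clear, so 2 of play each way), tips on the trough floors, low end against the toe stop, x axis along the deck's (either way).

How it is judged (in metres and radians):
At the end, for the whole second after the job is handed in: The blue channel rests open side down, released and still, flanges in both troughs: origin 6 to 13.5 mm off the deck plate, within 4 mm of x = 0 (end on the toe stop) and 18 mm of the deck's middle line, x and z axes within 0.06 rad of the deck's; touching cradle (z of channel in the frame of deck between 0.006 and 0.0135 m and x of channel in the frame of deck between -0.004 and 0.004 m and y of channel in the frame of deck between -0.018 and 0.018 m and angle between the x axis of channel and the x axis of deck, either way round below 0.06 rad and angle between the z axis of channel and the z axis of deck, either way round below 0.06 rad and linear speed of channel below 0.01 m/s and contact force between channel and deck above 0.2 N).
It fails at once if a bystander (tape roll or a spool) is moved more than 25 mm (distance of any of tape, solder_spool, wick_spool from where it was at the start of the episode above 0.025 m).
It also fails if it takes over 48 s, if anything falls off the work surface, if the arm or the gripper's body presses on something with over 40 N, if the wrist force passes 120 N, or if a joint passes its speed limit or range.

## Working session

There is one attempt and no reset: what is moved stays moved. The work goes in short steps, Python scripts to look and compute and a shell command to move; the robot and the scene stay as the last step left them, time stands still between calls to the robot, and variables do not carry over. Pictures are saved under pics/ and viewed, at most 10 in all, crops included, and the job is handed in when it is done.

```bash
ls; mkdir -p pics; python3 - <<'E'
from workcell import env
import cv2, json, numpy as np
np.set_printoptions(precision=4,suppress=True)
for n in ("side","top"):
    im=env.grab_frame(n); cv2.imwrite(f"pics/{n}0.png",im[...,::-1]); 
    m=env.camera_model(n); print(n,{k:(np.array(v) if k=="camera_from_world" else v) for k,v in m.items()})
print(env.state())
E
```

```text
pics
side {'fx': 527.4746256357125, 'fy': 527.4746256357125, 'cx': 279.7080762104389, 'cy': 204.19580563959806, 'camera_from_world': array([[   -0.9979,     0.063 ,    -0.0173,   584.7678],
       [   -0.045 ,    -0.4711,     0.8809,   -18.2392],
       [    0.0474,     0.8798,     0.473 , -1150.2723],
       [    0.    ,     0.    ,     0.    ,     1.    ]])}
top {'fx': 417.68572382567737, 'fy': 417.68572382567737, 'cx': 285.12470236394455, 'cy': 210.2623056096769, 'camera_from_world': array([[   0.0123,   -0.9999,   -0.0104,   57.6497],
       [   0.9989,    0.0119,    0.0449, -569.0688],
       [  -0.0448,   -0.011 ,    0.9989, -950.7766],
       [   0.    ,    0.    ,    0.    ,    1.    ]])}
{'time_s': 0.1, 'qpos': array([-66.6949,  18.3468,  89.6991,  -0.0015,  72.0427,  -1.147 ]), 'qvel': array([-0.1347, -0.1091, -0.0944,  0.0101, -0.0102, -0.0712]), 'effort': array([ -0.0009, -41.3333, -23.2509,   0.0728,   0.0422,  -0.0001]), 'ee_pos': array([ 237.8189, -523.0269,  213.2183]), 'ee_rot': array([-179.9114,   -0.0003,   24.4526]), 'force': array([-0.6783, -0.5225,  0.1915]), 'torque': array([-0.0356,  0.0283, -0.0035]), 'gripper_force': 0.0, 'gripper_width': 91.1593600673045}
```

View pics/top0.png

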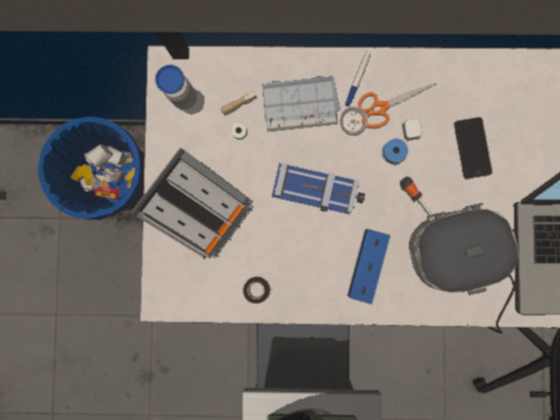

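View pics/side0.png

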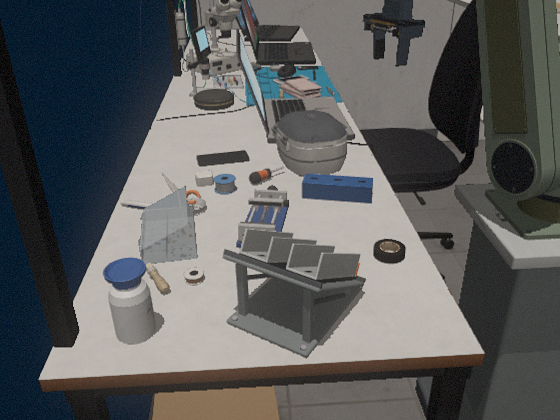

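The top view shows the blue channel at about (369,266). The rack is at about (196,205), with its orange toe stop from (242,207) to (208,250), lower right and so down-slope. The tape is at (257,290), the solder spool at (395,151) and the wick spool at (239,131). In the side view the channel is at (337,188) and the rack's upper end at about (300,270), seen from behind.

```bash
python3 - <<'E'
import cv2
a=cv2.imread("pics/top0.png")[142:262,130:260]; cv2.imwrite("pics/topc.png",cv2.resize(a,None,fx=5,fy=5,interpolation=cv2.INTER_CUBIC))
a=cv2.imread("pics/side0.png")[225:350,215:375]; cv2.imwrite("pics/sidec.png",cv2.resize(a,None,fx=4.8,fy=4.8,interpolation=cv2.INTER_CUBIC))
E
cat > h.py <<'E'
from workcell import env
import cv2, numpy as np
np.set_printoptions(precision=3,suppress=True)
def ray(n,u,v):
    m=env.camera_model(n); T=np.array(m["camera_from_world"]); R=T[:3,:3]; o=-R.T@T[:3,3]
    d=R.T@np.array([(u-m["cx"])/m["fx"],-(v-m["cy"])/m["fy"],-1.]); return o,d/np.linalg.norm(d)
def plane(n,u,v,z):
    o,d=ray(n,u,v); return o+d*(z-o[2])/d[2]
def tri(pt,ps):
    A=np.zeros((3,3));b=np.zeros(3);L=[ray("top",*pt),ray("side",*ps)]
    for o,d in L:
        P=np.eye(3)-np.outer(d,d);A+=P;b+=P@o
    x=np.linalg.solve(A,b); return x,max(np.linalg.norm((np.eye(3)-np.outer(d,d))@(x-o)) for o,d in L)
def proj(n,p):
    m=env.camera_model(n); c=np.array(m["camera_from_world"])@np.r_[p,1]
    return np.array([m["cx"]+m["fx"]*c[0]/-c[2], m["cy"]-m["fy"]*c[1]/-c[2]])
def bluemask(im,box):
    h=cv2.cvtColor(im,cv2.COLOR_RGB2HSV); k=cv2.inRange(h,(100,110,40),(125,255,255)); z=np.zeros_like(k); u0,v0,u1,v1=box; z[v0:v1,u0:u1]=k[v0:v1,u0:u1]; return z
E
python3 - <<'E'
from h import *
for n,b in (("top",(335,215,405,315)),("side",(290,165,385,210))):
    im=cv2.imread(f"pics/{n}0.png")[...,::-1].copy(); k=bluemask(im,b)
    c=max(cv2.findContours(k,0,2)[0],key=cv2.contourArea); print(n,cv2.contourArea(c),cv2.boundingRect(c),cv2.minAreaRect(c))
    print(cv2.approxPolyDP(c,2.5,True)[:,0].tolist())
E
```

```text
top 1501.0 (350, 230, 39, 73) ((368.82781982421875, 266.020751953125), (22.738727569580078, 69.95539855957031), 14.931418418884277)
[[367, 230], [350, 296], [371, 302], [388, 236]]
side 591.0 (303, 174, 70, 20) ((337.33233642578125, 183.1793975830078), (68.79676818847656, 15.646086692810059), 4.398705005645752)
[[303, 181], [359, 186], [362, 189], [360, 187], [368, 188], [363, 193], [369, 187], [371, 193], [372, 178], [306, 174]]
```

View pics/topc.png

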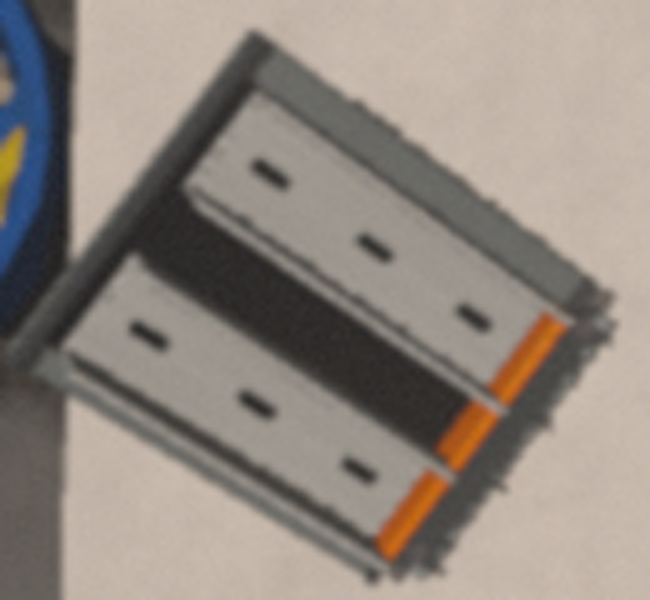

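View pics/sidec.png

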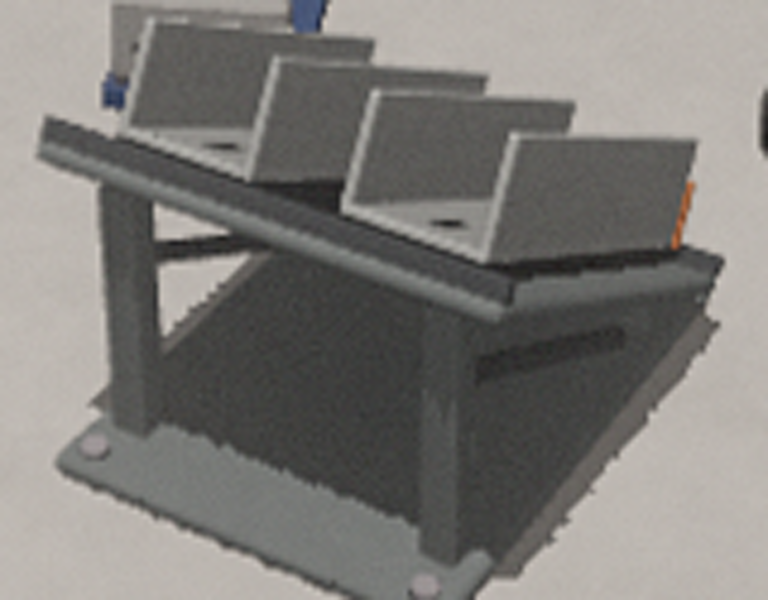

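The top crop shows the flange tops' lower ends at crop pixels (572,322), (500,408), (450,474) and (378,560). Their upper ends are at (260,92), (187,190), (135,258) and (68,350). In the side crop the same upper corners are at (152,20), (274,59), (374,92) and (512,136), and the lower ones at (374,40), (488,76), (574,103) and (697,142). I'll triangulate these, fit the cradle frame, and locate the channel.

```bash
cat > rack.py <<'E'
from h import *
tl=[(572,322),(500,408),(450,474),(378,560)]; tu=[(260,92),(187,190),(135,258),(68,350)]
sl=[(374,40),(488,76),(574,103),(697,142)]; su=[(152,20),(274,59),(374,92),(512,136)]
ys=[-66,-18,18,66]
P=[];M=[]
for t,s,x in ((tl,sl,-80),(tu,su,80)):
    for a,b,y in zip(t,s,ys):
        p,e=tri((a[0]/5+130-.4,a[1]/5+142-.4),(b[0]/4.8+215-.4,b[1]/4.8+225-.4)); P.append(p);M.append([x,y,46]);print(M[-1],p,round(e,2))
P=np.array(P);M=np.array(M,float)
def kabsch(M,P):
    m,p=M.mean(0),P.mean(0);U,S,V=np.linalg.svd((P-p).T@(M-m));D=np.diag([1,1,np.linalg.det(U@V)]);R=U@D@V;return R,p-R@m
R,t=kabsch(M,P);print(R,t);print((M@R.T+t-P));
print("yaw",np.degrees(np.arctan2(R[1,0],R[0,0])),"tilt",np.degrees(np.arcsin(R[2,0])),"roll",np.degrees(np.arcsin(R[2,1])))
E
python3 rack.py; python3 - <<'E'
from h import *
for u,v in [[367, 230], [350, 296], [371, 302], [388, 236]]: print(plane("top",u+(.5 if u>368 else -.5)*0,v,42))
p=[plane("top",u,v,42) for u,v in cv2.boxPoints(((368.83,266.02),(23.74,70.95),14.93))]; print(np.array(p),np.mean(p,0))
print(tri((388.5,235),(303,181)),tri((367,229.5),(306,174)),tri((350,296.5),(372.5,178)))
for n in ("top","side"): print(n,ray(n,0,0)[0])
for n,uv in dict(tape=(257,290,19),solder=(395,151,30),wick=(239,131,14)).items(): print(n,plane("top",*uv))
E
```

```text
[-80, -66, 46] [572.532 153.25   72.976] 1.31
[-80, -18, 46] [534.042 183.83   73.935] 2.16
[-80, 18, 46] [505.432 204.942  74.031] 2.02
[-80, 66, 46] [467.486 235.3    75.045] 2.65
[80, -66, 46] [655.402 269.381 155.958] 3.71
[80, -18, 46] [616.939 297.407 156.238] 2.87
[80, 18, 46] [588.692 317.785 155.439] 4.01
[80, 66, 46] [551.038 344.039 154.441] 5.03
[[ 0.514 -0.804 -0.3  ]
 [ 0.695  0.595 -0.403]
 [ 0.503 -0.001  0.864]] [575.247 269.302  74.996]
[[ 0.814  2.614  1.626]
 [ 0.736  0.607  0.617]
 [ 0.419  0.925  0.484]
 [-0.204 -0.86  -0.58 ]
 [ 0.207 -2.338 -0.907]
 [ 0.101 -1.791 -1.237]
 [-0.579 -0.738 -0.475]
 [-1.494  1.581  0.473]]
yaw 53.50233781480669 tilt 30.185778734896658 roll -0.05978902810961352
[ 525.161 -118.832   42.   ]
[378.709 -81.783  42.   ]
[ 366.195 -128.225   42.   ]
[ 512.393 -165.539   42.   ]
[[ 375.932  -77.865   42.   ]
 [ 528.077 -117.711   42.   ]
 [ 515.099 -168.732   42.   ]
 [ 363.228 -128.586   42.   ]] [ 445.584 -123.223   42.   ]
(array([ 516.497, -172.537,   18.106]), np.float64(2.150590060344517)) (array([ 522.131, -114.217,   64.123]), np.float64(4.1475566383803)) (array([377.372, -77.982,  63.942]), np.float64(3.7241551378187037))
top [525.146  53.973 975.934]
side [637.197 966.58  570.19 ]
tape [385.69  126.223  19.   ]
solder [ 705.509 -183.997   30.   ]
wick [751.711 174.175  14.   ]
```

```bash
python3 - <<'E'
from h import *
b=cv2.boxPoints(((368.83,266.02),(23.74,70.95),14.93)); print(b)
for c,s in ((b[1],(303,181)),(b[2],(306,174)),(b[3],(372.5,178))): print(tri(c,s))
p=np.array([plane("top",*q,42) for q in b]); d=p[1]-p[0]; print("axis yaw",np.degrees(np.arctan2(d[1],d[0])),np.linalg.norm(d),np.linalg.norm(p[2]-p[1]),p.mean(0))
for q in p: print(proj("side",q))
E
```

```text
[[348.221 297.239]
 [366.5   228.684]
 [389.439 234.801]
 [371.16  303.356]]
(array([ 526.27 , -116.875,   45.368]), np.float64(1.80898458874276))
(array([ 513.469, -169.489,   38.011]), np.float64(1.5979708422727512))
(array([ 361.749, -128.947,   39.343]), np.float64(1.0211555484272266))
axis yaw -14.675624260409993 157.27560506316607 52.64609576754853 [ 445.584 -123.223   42.   ]
[370.817 186.987]
[301.383 182.178]
[304.69  172.624]
[371.535 177.097]
```

The channel's top stands at about 41, confirmed from two views. Its centre is about (445.6,-123.2) and its yaw -14.7. The rack is at yaw 53.5, tilted 30.2. I'll raise the tool and move it over the channel.

```bash
cat > go.py <<'E'
import sys; from h import *
# usage: go.py x y z yaw -> remaining shift in present tool axes (units) and spin
x,y,z,w=map(float,sys.argv[1:5]); s=env.state(); p=s["ee_pos"]; a=np.radians(s["ee_rot"][2])
d=np.array([x,y,z])-p; R=np.array([[np.cos(a),np.sin(a),0],[np.sin(a),-np.cos(a),0],[0,0,-1]])
print("pos",p,"rot",s["ee_rot"],"t",s["time_s"],"F",s["force"],"w",s["gripper_width"]); print("slide units",R@d/30,"spin units",-(((w-np.degrees(a)+180)%360)-180)/8)
a=np.radians(w);R=np.array([[np.cos(a),np.sin(a),0],[np.sin(a),-np.cos(a),0],[0,0,-1]]);print("if spun first",R@d/30)
E
python3 -m jog '{"jaw":[91,91,91,91,91,91,91,91,91,91],"slide":[[0.98,-0.77,-1],[0.98,-0.77,-1],[0.98,-0.77,0],[0.98,-0.77,0],[0.98,-0.77,0],[0.98,-0.77,0],[0.98,-0.77,0],[0.98,-0.77,0],[0.98,-0.77,0],[0.98,-0.77,0]],"spin":[0,0,0,0,0,0,0,0,0,0]}'
python3 -m jog '{"jaw":[91,91,91,91,91,91,91,91],"slide":[[0.98,-0.77,0],[0.98,-0.77,0],[0,0,1],[0,0,1],[0,0,1],[0,0,0.5],[0,0,0],[0,0,0]],"spin":[0,0,1,1,1,1,0.9,0]}'
python3 go.py 445.6 -123.2 20 -14.7
```

```text
time_s: 1.1
ee_pos: [410.3, -189.9, 273.7]
ee_rot: [-180.0, 0.0, 24.4]
force: [1.1, -0.7, 0.1]
gripper_width: 91.0
gripper_force: 0.0
time_s: 1.9
ee_pos: [443.9, -124.9, 168.1]
ee_rot: [180.0, 0.1, -14.7]
force: [0.7, 0.6, -0.1]
gripper_width: 91.0
gripper_force: 0.0
pos [ 443.888 -124.867  168.097] rot [179.999   0.116 -14.726] t 1.9 F [ 0.726  0.554 -0.09 ] w 91.00271847185896
slide units [ 0.041 -0.068  4.937] spin units -0.0032683352854725456
if spun first [ 0.041 -0.068  4.937]
```

```bash

python3 -m jog '{"jaw":[91,91,91,91,91,91,91,52,52,52],"slide":[[0.04,-0.07,1],[0,0,1],[0,0,1],[0,0,1],[0,0,0.6],[0,0,0.33],[0,0,0],[0,0,0],[0,0,0],[0,0,0]],"spin":[0,0,0,0,0,0,0,0,0,0]}' 20
python3 -m jog '{"jaw":[45,45,45,45,45],"slide":[[0,0,0],[0,0,0],[0,0,0],[0,0,0],[0,0,0]],"spin":[0,0,0,0,0]}' 20
python3 go.py 445.6 -123.2 20 -14.7
```

```text
time_s: 2.9
ee_pos: [446.8, -123.6, 22.0]
ee_rot: [180.0, -0.1, -14.7]
force: [0.3, 1.2, 0.1]
gripper_width: 69.8
gripper_force: 0.0
time_s: 3.4
ee_pos: [446.3, -123.6, 21.4]
ee_rot: [180.0, -0.0, -14.7]
force: [-1.1, -1.2, 6.4]
gripper_width: 51.9
gripper_force: 20.0
pos [ 446.342 -123.583   21.415] rot [179.978  -0.042 -14.733] t 3.4 F [-1.126 -1.156  6.381] w 51.879137833059424
slide units [-0.027 -0.006  0.047] spin units -0.004086299370417379
if spun first [-0.027 -0.006  0.047]
```

Gripped, with 51.9 between the fingers. I'll lift it and carry it over the rack.

```bash

python3 -m jog '{"jaw":[45,45,45,45,45,45,45,45,45,45],"slide":[[0,0,-0.5],[0,0,-1],[0,0,-1],[0,0,-1],[0,0,-1],[0,0,-1],[0,0,-1],[0,0,-0.5],[0.1,-0.5,0],[0.1,-0.9,0]],"spin":[0,0,0,0,0,0,0,0,0,0]}' 25
python3 -m jog '{"jaw":[45,45,45,45,45,45,45,45,45,45],"slide":[[0.1,-1,0],[0.1,-1,0],[0.1,-1,0],[0.1,-1,0],[0.1,-1,0],[0.1,-1,0],[0.1,-1,0],[0.1,-1,0],[0.1,-1,0],[0,-1,0]],"spin":[0,0,0,0,0,0,0,0,0,0]}'
python3 -m jog '{"jaw":[45,45,45,45,45,45,45,45,45,45],"slide":[[0,-1,0],[0,-1,0],[0,-0.5,0],[0,0,0],[0,0,0],[0,0,0],[0,0,0],[0,0,0],[0,0,0],[0,0,0]],"spin":[-0.5,-0.9,-0.9,-0.9,-0.9,-0.9,-0.9,-0.9,-0.9,-0.8]}'
python3 go.py 584 281 200 53.5
```

```text
time_s: 4.4
ee_pos: [462.4, -84.5, 230.9]
ee_rot: [180.0, 0.0, -14.9]
force: [0.5, -0.2, -2.7]
gripper_width: 51.7
gripper_force: 25.0
time_s: 5.4
ee_pos: [565.0, 200.2, 229.6]
ee_rot: [179.9, 0.1, -14.8]
force: [0.3, -0.2, -1.6]
gripper_width: 51.9
gripper_force: 25.0
time_s: 6.4
ee_pos: [578.6, 272.5, 229.5]
ee_rot: [-179.9, 0.1, 53.5]
force: [-0.5, 0.4, -1.5]
gripper_width: 51.8
gripper_force: 25.0
pos [578.608 272.488 229.527] rot [-179.901    0.122   53.532] t 6.4 F [-0.531  0.384 -1.525] w 51.81586837729069
slide units [ 0.335 -0.024  0.984] spin units 0.004016512092462676
if spun first [ 0.335 -0.024  0.984]
```

```bash

python3 -m jog '{"jaw":[45,45,45,45,45],"slide":[[0.33,-0.02,0.5],[0,0,0.49],[0,0,0],[0,0,0],[0,0,0]],"spin":[0,0,0,0,0]}'
python3 - <<'E'
from h import *
out=[]
for n,(u0,v0,u1,v1) in (("top",(125,130,265,270)),("side",(200,180,380,320))):
    im=env.grab_frame(n); cv2.imwrite(f"pics/{n}1.png",im[...,::-1]); out.append(cv2.resize(im[v0:v1,u0:u1,::-1],None,fx=400/(u1-u0),fy=400/(u1-u0),interpolation=cv2.INTER_CUBIC))
H=max(o.shape[0] for o in out); cv2.imwrite("pics/both1.png",np.hstack([cv2.copyMakeBorder(o,0,H-o.shape[0],0,0,0) for o in out]))
E
python3 go.py 584 281 200 53.5
```

```text
time_s: 6.9
ee_pos: [585.0, 281.1, 201.5]
ee_rot: [180.0, -0.0, 53.2]
force: [0.5, 0.9, -2.1]
gripper_width: 52.0
gripper_force: 25.0
pos [585.069 281.001 201.957] rot [179.964  -0.069  53.225] t 7.0 F [ 0.945 -0.613 -2.804] w 52.01548047694554
slide units [-0.021 -0.029  0.065] spin units -0.03442459067655079
if spun first [-0.021 -0.029  0.065]
```

View pics/both1.png

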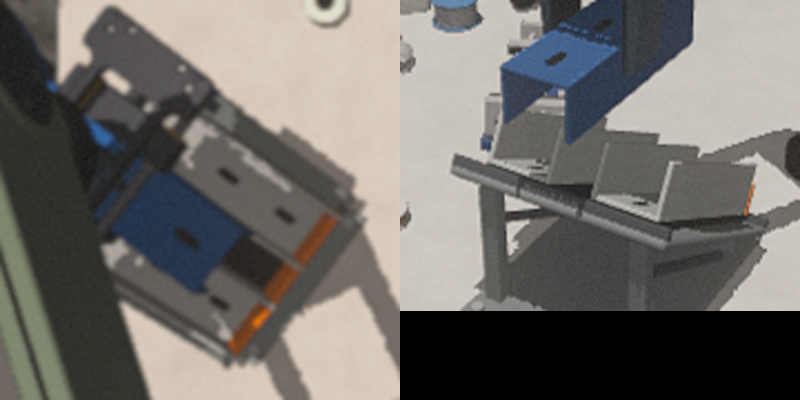

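The left half (top view) shows the channel's low web end at about crop (190,235), over the troughs and roughly central. The right half (side view) shows it held level over the middle, with its near end face at (530,100). I'll measure the lateral bias of each camera from the held channel.

```bash
cat > lat.py <<'E'
from h import *
yaw=np.radians(53.4); ex=np.array([np.cos(yaw),np.sin(yaw)]); ey=np.array([-ex[1],ex[0]])
tcp=np.array([585.07,281.0,201.96])
# held channel, seen by colour edges: web top at tcp z+22
def cont(n,box):
    im=cv2.imread(f"pics/{n}1.png")[...,::-1].copy(); h=cv2.cvtColor(im,cv2.COLOR_RGB2HSV); k=cv2.inRange(h,(100,90,30),(125,255,255)); z=np.zeros_like(k); u0,v0,u1,v1=box; z[v0:v1,u0:u1]=k[v0:v1,u0:u1]
    return max(cv2.findContours(z,0,2)[0],key=cv2.contourArea)
c=cont("top",(155,180,215,240)); print("top",cv2.approxPolyDP(c,1.5,True)[:,0].tolist())
c2=cont("side",(240,180,335,250)); print("side",cv2.approxPolyDP(c2,1.5,True)[:,0].tolist())
E
python3 - <<'E'
from lat import *
q=np.array([plane("top",*p,223.5)[:2] for p in c[:,0].astype(float)])-tcp[:2]
L=np.c_[q@ex,q@ey]
for x in range(-84,-40,4):
    s=L[(L[:,0]>x)&(L[:,0]<=x+4)]; 
    if len(s)>1: print(x,"y",s[:,1].min(),s[:,1].max())
# rack lines in top0: lateral of flange tops relative to TCP line
import rack
for p,m in zip(rack.P,rack.M): print(m,"tri lat",(p[:2]-tcp[:2])@ey)
for l,z in ((rack.tl,74.4),(rack.tu,155.)):
    print("top-only",[round(float((plane("top",a/5+129.6,b/5+141.6,z)[:2]-tcp[:2])@ey),2) for a,b in l])
for l,z in ((rack.sl,74.4),(rack.su,155.)):
    print("side-only",[round(float((plane("side",a/4.8+214.6,b/4.8+224.6,z)[:2]-tcp[:2])@ey),2) for a,b in l])
E
python3 -c "
import cv2
cv2.imwrite('pics/s1c.png',cv2.resize(cv2.imread('pics/side1.png')[175:300,230:350],None,fx=4.8,fy=4.8,interpolation=2))"
```

```text
top [[178, 191], [164, 211], [167, 211], [193, 231], [209, 210], [187, 192]]
side [[299, 180], [287, 181], [246, 209], [246, 216], [246, 212], [250, 211], [264, 218], [266, 217], [268, 219], [267, 222], [270, 222], [269, 217], [275, 220], [276, 244], [287, 232], [290, 232], [300, 223], [293, 212], [296, 210], [299, 216], [300, 214], [303, 215], [297, 211], [299, 210], [297, 209], [299, 208], [297, 203], [299, 202]]
-84 y -26.48550482528077 22.08947338724426
-80 y -27.151926281196246 9.16856027241207
-76 y -26.055075773904733 21.11088421134004
-68 y -27.054960052150374 -25.957642071965555
-64 y 21.228112234500394 22.324763685348465
-60 y 21.998408991147468 23.095252690277466
-56 y -27.291512192055965 22.442558281354554
-52 y 23.213392184790184 23.53973185133814
-48 y 21.4628662336838 21.789517020232516
-44 y -27.52832812576205 22.56045267748646
[-80, -66, 46] [572.532 153.25   72.976] 1.31
[-80, -18, 46] [534.042 183.83   73.935] 2.16
[-80, 18, 46] [505.432 204.942  74.031] 2.02
[-80, 66, 46] [467.486 235.3    75.045] 2.65
[80, -66, 46] [655.402 269.381 155.958] 3.71
[80, -18, 46] [61
[... 284 characters left out ...]
4]
 [-0.204 -0.86  -0.58 ]
 [ 0.207 -2.338 -0.907]
 [ 0.101 -1.791 -1.237]
 [-0.579 -0.738 -0.475]
 [-1.494  1.581  0.473]]
yaw 53.50233781480669 tilt 30.185778734896658 roll -0.05978902810961352
[-80. -66.  46.] tri lat -66.10254947499315
[-80. -18.  46.] tri lat -16.969238330891866
[-80.  18.  46.] tri lat 18.58666486477696
[-80.  66.  46.] tri lat 67.15075955202065
[ 80. -66.  46.] tri lat -63.39140392161612
[ 80. -18.  46.] tri lat -15.80252879648873
[80. 18. 46.] tri lat 19.024681432528375
[80. 66. 46.] tri lat 64.9072105987568
top-only [-67.26, -18.89, 16.75, 64.87]
top-only [-66.44, -18.11, 15.65, 60.38]
side-only [-63.69, -14.74, 20.56, 68.96]
side-only [-60.74, -14.27, 22.27, 69.68]
```

View pics/s1c.png

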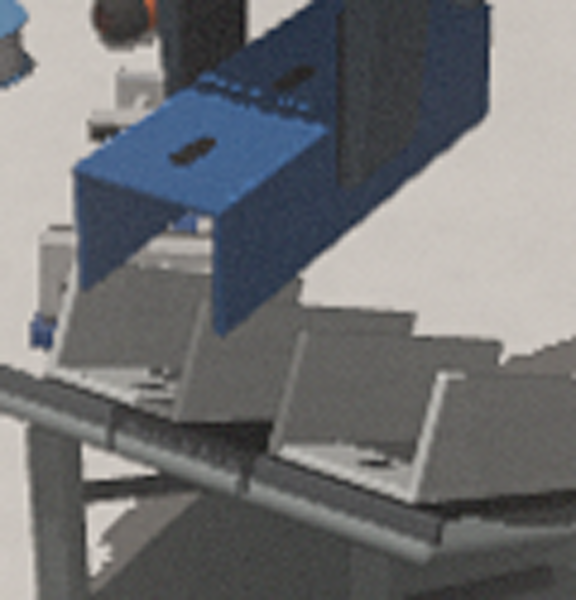

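```bash
python3 - <<'E' | tail -8
from lat import *
for u,v,z in ((77,172,223.5),(216,212,223.5),(80,290,181.5),(218,334,181.5)):
    q=plane("side",u/4.8+229.6,v/4.8+174.6,z)[:2]-tcp[:2]; print(z,"x",q@ex,"y",q@ey)
# same corners of the rack in this crop
for u,v in ((302,334),(440,374),):
    q=plane("side",u/4.8+229.6,v/4.8+174.6,155)[:2]-tcp[:2]; print("rack","x",q@ex,"y",q@ey)
E
```

```text
top [[178, 191], [164, 211], [167, 211], [193, 231], [209, 210], [187, 192]]
side [[299, 180], [287, 181], [246, 209], [246, 216], [246, 212], [250, 211], [264, 218], [266, 217], [268, 219], [267, 222], [270, 222], [269, 217], [275, 220], [276, 244], [287, 232], [290, 232], [300, 223], [293, 212], [296, 210], [299, 216], [300, 214], [303, 215], [297, 211], [299, 210], [297, 209], [299, 208], [297, 203], [299, 202]]
223.5 x 82.12096108409727 y -19.700515503283167
223.5 x 80.67283783391345 y 26.666079518432152
181.5 x 79.10959811389577 y -23.304916384425308
181.5 x 77.93548491069109 y 24.438685712834
rack x 30.293338392859784 y 22.864396182606022
rack x 27.63969528792245 y 69.16266696196318
```

Correcting both cameras by the held channel puts the cradle about 1 to 1.5 mm to deck +y of the tool. I'll shift by that, back off down-slope, and descend while watching the force. Missing the troughs would show as contact near TCP z 176, and the trough floor's edge is near 145.

```bash

python3 -m jog '{"jaw":[45,45,45,45,45,45,45,45,45],"slide":[[-0.6,-0.04,0],[-0.55,0,0],[0,0,0],[0,0,0.3],[0,0,0.3],[0,0,0.3],[0,0,0],[0,0,0],[0,0,0]],"spin":[-0.03,0,0,0,0,0,0,0,0]}' 15
python3 go.py 564.4 254.0 165 53.4
python3 -m jog '{"jaw":[45,45,45,45,45],"slide":[[0,0,0.1],[0,0,0.1],[0,0,0.1],[0,0,0],[0,0,0]],"spin":[0,0,0,0,0]}' 15
python3 go.py 564.4 254.0 165 53.4
```

```text
time_s: 7.9
ee_pos: [563.5, 254.0, 174.4]
ee_rot: [180.0, -0.0, 53.5]
force: [0.6, 0.3, -2.1]
gripper_width: 52.1
gripper_force: 15.0
pos [563.461 254.027 174.425] rot [179.983  -0.021  53.502] t 7.9 F [ 0.591  0.257 -2.131] w 52.078545503985886
slide units [0.018 0.026 0.314] spin units 0.012767296612654633
if spun first [0.018 0.026 0.314]
time_s: 8.4
ee_pos: [563.1, 253.7, 165.2]
ee_rot: [-180.0, 0.0, 53.5]
force: [-0.1, -0.7, -2.1]
gripper_width: 52.1
gripper_force: 15.0
pos [563.115 253.741 165.211] rot [-179.998    0.013   53.491] t 8.4 F [-0.075 -0.733 -2.101] w 52.06477671586186
slide units [0.032 0.029 0.007] spin units 0.011380852283785714
if spun first [0.032 0.029 0.007]
```

No contact at 165, so the flanges have passed the flange-top height. I'll keep going.

```bash

python3 -m jog '{"jaw":[45,45,45,45,45],"slide":[[0,0,0.15],[0,0,0.15],[0,0,0.15],[0,0,0],[0,0,0]],"spin":[0,0,0,0,0]}' 12
python3 -m jog '{"jaw":[45,45,45,45,45],"slide":[[0,0,0.1],[0,0,0.1],[0,0,0.1],[0,0,0],[0,0,0]],"spin":[0,0,0,0,0]}' 12
python3 - <<'E'
from h import *
out=[]
for n,(u0,v0,u1,v1) in (("top",(125,130,265,270)),("side",(200,180,380,320))):
    im=env.grab_frame(n); cv2.imwrite(f"pics/{n}2.png",im[...,::-1]); out.append(cv2.resize(im[v0:v1,u0:u1,::-1],None,fx=400/(u1-u0),fy=400/(u1-u0),interpolation=cv2.INTER_CUBIC))
H=max(o.shape[0] for o in out); cv2.imwrite("pics/both2.png",np.hstack([cv2.copyMakeBorder(o,0,H-o.shape[0],0,0,0) for o in out]))
E
```

```text
time_s: 8.9
ee_pos: [563.1, 253.7, 151.6]
ee_rot: [-180.0, 0.0, 53.5]
force: [0.3, -0.1, -1.8]
gripper_width: 52.1
gripper_force: 12.0
time_s: 9.4
ee_pos: [563.1, 253.7, 142.7]
ee_rot: [-180.0, 0.0, 53.5]
force: [0.8, 0.5, -2.4]
gripper_width: 52.3
gripper_force: 12.0
```

View pics/both2.png

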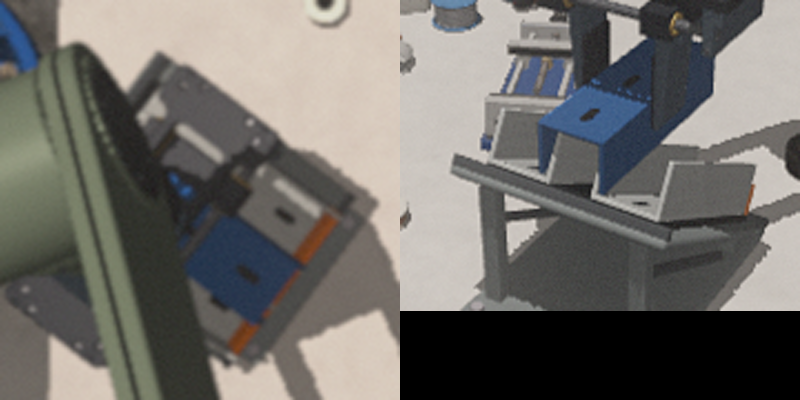

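The left half (top view) shows the channel's low web end at (245,265), short of the orange stop. The right half (side view) shows the blue flanges at (540,150) and (600,170) straddling the two inner aluminium flanges. I'll now press gently along the deck normal so it pivots in the pads onto the slope.

```bash

python3 -m jog '{"jaw":[45,45,45,45,45],"slide":[[0.03,0,0.1],[0.03,0,0.1],[0.03,0,0.1],[0,0,0],[0,0,0]],"spin":[0,0,0,0,0]}' 8
python3 -m jog '{"jaw":[45,45,45,45,45],"slide":[[0.03,0,0.1],[0.03,0,0.1],[0.03,0,0.1],[0,0,0],[0,0,0]],"spin":[0,0,0,0,0]}' 8
python3 -m jog '{"jaw":[45,45,45,45],"slide":[[0.03,0,0.1],[0.03,0,0.1],[0,0,0],[0,0,0]],"spin":[0,0,0,0]}' 8
```

```text
time_s: 10.0
ee_pos: [563.9, 255.0, 133.4]
ee_rot: [-180.0, 0.2, 53.5]
force: [-1.3, -1.9, -1.3]
gripper_width: 51.8
gripper_force: 8.0
time_s: 10.5
ee_pos: [566.6, 258.6, 124.5]
ee_rot: [-180.0, -0.0, 53.5]
force: [1.0, -0.3, -2.4]
gripper_width: 52.2
gripper_force: 8.0
time_s: 10.9
ee_pos: [567.6, 259.9, 118.6]
ee_rot: [-180.0, -0.0, 53.5]
force: [0.3, 0.6, -1.5]
gripper_width: 51.6
gripper_force: 8.0
```

```bash

python3 -m jog '{"jaw":[45,45,45,45,45],"slide":[[0.03,0,0.1],[0.03,0,0.1],[0.03,0,0.1],[0,0,0],[0,0,0]],"spin":[0,0,0,0,0]}' 8
python3 - <<'E'
from h import *
out=[]
for n,(u0,v0,u1,v1) in (("top",(125,130,265,270)),("side",(200,180,380,320))):
    im=env.grab_frame(n); cv2.imwrite(f"pics/{n}3.png",im[...,::-1]); out.append(cv2.resize(im[v0:v1,u0:u1,::-1],None,fx=400/(u1-u0),fy=400/(u1-u0),interpolation=cv2.INTER_CUBIC))
H=max(o.shape[0] for o in out); cv2.imwrite("pics/both3.png",np.hstack([cv2.copyMakeBorder(o,0,H-o.shape[0],0,0,0) for o in out]))
E
```

```text
time_s: 11.4
ee_pos: [569.5, 262.3, 109.7]
ee_rot: [180.0, -0.1, 53.5]
force: [-0.3, 0.2, -2.0]
gripper_width: 51.8
gripper_force: 8.0
```

View pics/both3.png

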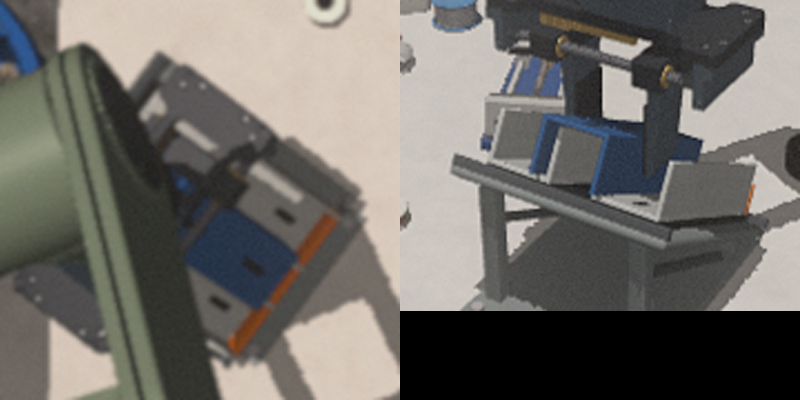

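The right half (side view) shows the channel pivoted onto the slope, its near end at (540-605,115-195) and both flanges in the troughs. The left half (top view) shows its low end, at about (275,280), still short of the stop. I'll settle it, then drag it down the slope to the stop with a light grip.

```bash

python3 -m jog '{"jaw":[45,45,45,45,45],"slide":[[0,0,0.08],[-0.12,0,0.08],[-0.12,0,0.07],[0,0,0],[0,0,0]],"spin":[0,0,0,0,0]}' 5
python3 -m jog '{"jaw":[45,45,45,45,45],"slide":[[-0.1,0,0.06],[-0.1,0,0.06],[0,0,0],[0,0,0],[0,0,0]],"spin":[0,0,0,0,0]}' 5
python3 go.py 572.2 265.3 100 53.5
```

```text
time_s: 12.0
ee_pos: [565.1, 255.9, 103.6]
ee_rot: [180.0, -0.0, 53.5]
force: [-0.7, -1.0, 5.0]
gripper_width: 51.7
gripper_force: 5.0
time_s: 12.5
ee_pos: [562.9, 252.7, 100.5]
ee_rot: [179.9, -0.3, 53.5]
force: [1.9, 3.0, 5.8]
gripper_width: 52.0
gripper_force: 5.0
pos [562.895 252.727 100.512] rot [179.914  -0.295  53.474] t 12.5 F [1.873 3.008 5.767] w 52.04396649186805
slide units [ 0.521 -0.     0.017] spin units -0.003278905087498174
if spun first [0.521 0.    0.017]
```

```bash

python3 -m jog '{"jaw":[45,45,45,45],"slide":[[-0.07,0,0.04],[-0.07,0,0.04],[0,0,0],[0,0,0]],"spin":[0,0,0,0]}' 5
python3 go.py 572.2 265.3 100 53.5
python3 -m jog '{"jaw":[66,66,66,66,66],"slide":[[0,0,0],[0,0,0],[0,0,0],[0,0,0],[0,0,0]],"spin":[0,0,0,0,0]}'
python3 -m jog '{"jaw":[76,76,76,76,76,76,76,76,76],"slide":[[0,0,0],[0,0,0],[0,0,-0.5],[0,0,-0.7],[0,0,-1],[0,0,-1],[0,0,-1],[0,0,-1],[0,0,0]],"spin":[0,0,0,0,0,0,0,0,0]}'
python3 -m jog '{"jaw":[76,76,76,76,76,76,76,76,76,76],"slide":[[-1,0.5,-0.8],[-1,0.5,-0.8],[-1,0.8,0],[-1,0.8,0],[-1,1,0],[-1,1,0],[-1,1,0],[-0.5,1,0],[0,0.5,0],[0,0,0]],"spin":[0,0,0,0,0,0,0,0,0,0]}'
python3 - <<'E'
from h import *
out=[]
for n,(u0,v0,u1,v1) in (("top",(125,130,265,270)),("side",(200,180,380,320))):
    im=env.grab_frame(n); cv2.imwrite(f"pics/{n}4.png",im[...,::-1]); out.append(cv2.resize(im[v0:v1,u0:u1,::-1],None,fx=400/(u1-u0),fy=400/(u1-u0),interpolation=cv2.INTER_CUBIC))
H=max(o.shape[0] for o in out); cv2.imwrite("pics/both4.png",np.hstack([cv2.copyMakeBorder(o,0,H-o.shape[0],0,0,0) for o in out]))
E
```

```text
time_s: 12.9
ee_pos: [560.5, 249.6, 97.9]
ee_rot: [179.9, -0.3, 53.5]
force: [2.9, 4.5, 4.5]
gripper_width: 52.0
gripper_force: 5.0
pos [560.463 249.626  97.928] rot [179.92   -0.317  53.485] t 12.9 F [2.895 4.452 4.471] w 51.96492310975568
slide units [ 0.653  0.004 -0.069] spin units -0.0019288795478544785
if spun first [ 0.653  0.004 -0.069]
time_s: 13.4
ee_pos: [558.4, 247.5, 96.6]
ee_rot: [-180.0, 0.1, 53.5]
force: [0.1, -0.1, -0.5]
gripper_width: 65.8
gripper_force: 0.0
time_s: 14.3
ee_pos: [560.7, 248.7, 258.0]
ee_rot: [179.7, -0.5, 53.5]
force: [0.2, -0.5, -0.5]
gripper_width: 76.0
gripper_force: 0.0
time_s: 15.3
ee_pos: [596.6, -61.5, 299.4]
ee_rot: [-179.9, 0.1, 53.3]
force: [0.3, 0.0, 0.2]
gripper_width: 76.3
gripper_force: 0.0
```

View pics/both4.png

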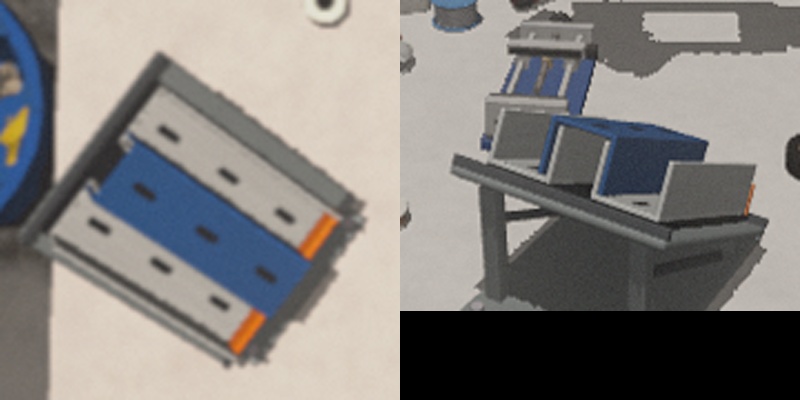

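The left half (top view) shows the blue channel nested between the troughs, upper end at (95-135,140-195) and low end at the stop line (270-315,260-315). The right half (side view) shows its flanges down in both troughs. I'll check the seat numerically against the rack's own corners.

```bash
python3 - <<'E' | tail -14
import rack; from h import *
R,t=rack.R,rack.t
def blue(n,box):
    im=cv2.imread(f"pics/{n}4.png")[...,::-1].copy(); h=cv2.cvtColor(im,cv2.COLOR_RGB2HSV); k=cv2.inRange(h,(100,90,30),(125,255,255)); z=np.zeros_like(k); u0,v0,u1,v1=box; z[v0:v1,u0:u1]=k[v0:v1,u0:u1]; return max(cv2.findContours(z,0,2)[0],key=cv2.contourArea)
c=blue("top",(152,170,240,245)); r=cv2.minAreaRect(c); b=cv2.boxPoints(r); print("top rect",r)
# expected web corners (deck x=+-80,y=+-26,z=52) in both views
for x in (-80,80):
    for y in (-26,26):
        p=R@[x,y,52]+t; print(x,y,"expect top",proj("top",p),"side",proj("side",p))
print(np.round(b,1).tolist())
c=blue("side",(240,225,345,275)); print("side",cv2.approxPolyDP(c,1.5,True)[:,0].tolist())
m=np.array([153/4.8*0+0])
# bias check: rack flange tops predicted vs picked
for M,a,s in list(zip(rack.M,rack.tl+rack.tu,rack.sl+rack.su)): print(M,"top err",np.array([a[0]/5+129.6,a[1]/5+141.6])-proj("top",R@M+t),"side err",np.array([s[0]/4.8+214.6,s[1]/4.8+224.6])-proj("side",R@M+t)) if abs(M[1])<20 else 0
E
```

```text
[-0.579 -0.738 -0.475]
 [-1.494  1.581  0.473]]
yaw 53.50233781480669 tilt 30.185778734896658 roll -0.05978902810961352
top rect ((195.22802734375, 210.00401306152344), (76.52710723876953, 25.804182052612305), 34.69515609741211)
-80 -26 expect top [232.166 221.696] side [311.608 235.787]
-80 26 expect top [217.406 241.008] side [337.912 244.093]
80 -26 expect top [170.89  178.473] side [266.269 231.509]
80 26 expect top [154.662 199.482] side [295.878 241.189]
[[156.39999389648438, 198.8000030517578], [171.10000610351562, 177.60000610351562], [234.0, 221.1999969482422], [219.3000030517578, 242.39999389648438]]
side [[262, 256], [265, 257], [264, 253], [270, 234], [295, 242], [290, 267], [294, 263], [294, 266], [312, 266], [317, 263], [314, 260], [318, 260], [319, 255], [317, 259], [315, 255], [313, 257], [311, 255], [311, 261], [308, 255], [309, 259], [303, 259], [308, 252], [306, 251], [307, 253], [302, 257], [295, 251], [298, 241], [304, 241], [305, 243], [306, 241], [336, 243], [324, 239], [320, 240], [314, 236], [268, 232]]
[-80. -18.  46.] top err [ 0.463 -0.641] side err [1.598 0.113]
[-80.  18.  46.] top err [ 0.622 -0.731] side err [ 1.328 -0.073]
[ 80. -18.  46.] top err [-0.959 -1.477] side err [2.021 0.064]
[80. 18. 46.] top err [-0.196 -2.329] side err [2.388 0.153]
```

```bash
python3 - <<'E'
import cv2,numpy as np
a=cv2.imread("pics/top4.png")[165:255,148:248]; b=cv2.imread("pics/side4.png")[225:285,240:350]
a=cv2.resize(a,(400,360),interpolation=2); a=cv2.resize(a,(620,558)); b=cv2.resize(b,(620,338),interpolation=2)
a=cv2.resize(cv2.imread("pics/top4.png")[165:255,148:248],(400,360),interpolation=2); b=cv2.resize(cv2.imread("pics/side4.png")[225:285,240:350],(400,218),interpolation=2)
a=cv2.resize(cv2.imread("pics/top4.png")[165:250,148:248],(706,600),interpolation=2)
cv2.imwrite("pics/z4.png",a)
E
```

```text
(no output)
```

View pics/z4.png

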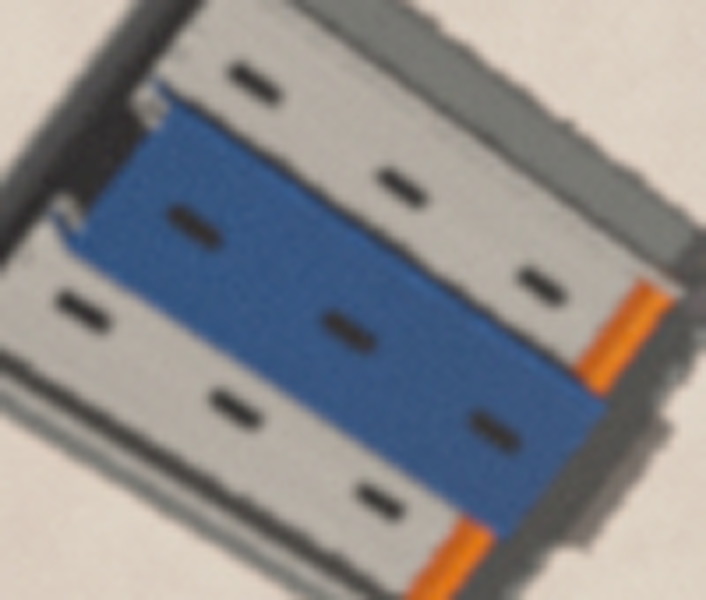

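The zoomed view shows the web's low end line, (605,405)-(500,540), at the orange stop segments, and the channel parallel to the troughs. During the last push the up-slope force was about 2.7 times the normal force, far above sliding friction, so the end is against the stop. Handing in.

```bash
python3 -c "
from workcell import env
print(env.job_done())"
```

```text
the job is handed in; nothing more can be done
None
```

The blue channel is released and nested open side down, flanges in both troughs and its low end against the toe stop, with the spools and tape roll never approached; I handed the job in at about 15 s, and the interface returned no verdict.

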